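# Span-calibrate the bench balance through its recessed button

### The arm

A 6-joint arm with a two-finger parallel gripper is mounted at the origin on a cart in front of the work surface, level with it; the furniture and walls round the work are solid. World frame = base frame: x ahead of the robot, y to its left, z up, the work surface at z = 0. Lengths are in m, angles in degrees, forces in N, time in s.
With the tool pointing down it reaches from about 0.3 to 0.75 m from the base axis. Payload 8.5 kg.
Tool frame: the origin (TCP) lies at the very end of the fingers, on their centre line; the grasp point (between the pads) lies 19 mm behind it (env.tcp_to_grasp is the distance from the TCP to the grasp point, in m); z points along the fingers, y is the line along which they close (so a half turn about z gives the same grasp; the last joint's range is limited). The gripper opens to 85 mm and grips with 20 to 120 N. Pads are 22 mm wide; open, the fingers measure 114 mm over their backs; the gripper's body (76 mm by 85 mm) begins 54 mm behind the grasp point. The pads swing forward as they close: fully open they stand 13 mm farther back than shut.
Start: joints at [-85.617, 21.807, 74.336, -0, 83.858, -12.336], TCP at [0.158, -0.527, 0.231] pointing down, gripper open.
Joint ranges: [-178.18, 178.18], [-50.72, 133.34], [12.68, 142.11], [-81.47, 261.47], [9.98, 163.14], [-165.26, 165.26]. Speed limits (degrees/s): [136.94, 136.94, 180, 180, 180, 180].

### API

Orientations are given as a 3x3 rotation matrix whose columns are the frame's x, y, z axes.
In Python, from rig import status, get_image, env gives the robot as it stands.
- The arm moves only by the shell command python3 -m handwheel 'ROWS' [FORCE]. ROWS is text: rows parted by semicolons, each of 7 numbers parted by spaces: the shift along the world's x, y, z in cm, then the turn, a rotation vector about the world's x, y, z in degrees, then the opening, from 0 (shut) to 1 (fully open). In form: dx dy dz wx wy wz gripper; .... A call has 1 to 8 rows; each row is the pose to reach, as a shift and turn from the pose commanded when the call began; what a row does not reach only later rows make up. A row lasts 1/12 s, in which the tool goes at most 41.7 mm and 7.16 degrees, less where a joint would pass 70% of its speed; a pose out of reach is approached as far as the arm can. A call with a gripper value outside its range is refused whole. The fingers move at their own pace and stop on an object; FORCE is the grip in N (left out, the last holds). Time passes only in rows, so rows that repeat a pose let the fingers close. It gives the time, the measured TCP pose, the force, the opening and the grip force at its end, in the units of the state.
- status.observe(): the state, without advancing time (a new reading comes with each control period).
- get_image(name): name is "scene" or "top"; returns a dict with "color" (480x640x3 uint8, red, green, blue), "vertical_fov" (degrees; the focal length in pixels is half the picture's height over the tangent of half this angle, whatever the lens; pixels are square), "cx", "cy" (the principal point, pixels), "k1" (the pictures are not rectified: a ray, as slopes to the right and down, at radius r is drawn at 1 + k1 r^2 times it, then the intrinsics apply), "xyz" and "orientation" of the camera in the world. Camera axes: x right, y down, z forward; pixel columns grow to the right and rows downward; lengths in m; the calibration is good to about 2 mm. A picture is of the moment at which its call begins. There is no depth.
- env.close_job(): hands the job in; it is judged then, once.
The state is a dict: "time_s": time; "q": joint angles; "qvel": joint speeds; "joint_efforts": joint torques, N m; "position": TCP position; "tool_rot": TCP orientation; "ft_force": force on the tool from outside, world axes, zero at the start; "wrist_torque": the same for the moment, N m; "grip_width": finger opening in m; "gripper_force": force on a finger pad.
Only numpy, scipy, OpenCV 4.12 (cv2) and the standard library are available. Lean on these libraries where they do the work, as an engineer would, in place of code of your own. Each camera call takes 0.05 s, during which the arm holds its last target. There are 200 camera calls.

### The job

Calibrate the small white bench balance: set the largest calibration weight (the brass-coloured one) gently down, upright, in the middle of the round pan and let go of it, then take the orange-handled stylus from its stand, reach its steel tip down through the round opening in the balance's control panel and press the recessed red button fully down. Finish while still gripping the stylus and holding the button down with it; never press the button before the weight is on the pan, and leave the other weights, the timer and the vials where they stand.

Things in the scene. Friction and masses are not known exactly. Their poses are not given: they have to be found in the camera images.
- bench_balance: compact white and grey bench balance fixed to the table, the low one standing in front of the three tall glass-cased balances; 176 mm deep (its x axis, the control panel is at the -x end, towards the robot), 150 mm wide (its y axis), panel and housing top 42 mm above the table. Origin at the middle of its underside, on the table. Pan centre at x +30, y 0 mm; aperture at x -46, y -42 mm in its frame
- pan_top (a point): centre of the upper face of the balance's round flat steel pan (100 mm across), 51 mm above the table
- aperture (a point): centre of the mouth of the vertical round opening in the control panel, level with the panel, 42 mm above the table; marked by a thin black collar. The bore is 10 mm in diameter, widened at its mouth by a 2.5 mm chamfer; the red button lies 20 mm below the mouth
- cal_button (a joint): recessed red calibration button at the bottom of the opening, 9 mm across, on a spring: 0 m when up, 0.005 m when fully down. It yields at 2 N, takes 4.5 N at the bottom, where it meets a hard stop, and springs back when let go
- button_top (a point): centre of the button's upper face; 20 mm below the mouth of the opening when up, 25 mm when fully down
- tool_stand: tool stand fixed to the table: a grey block in an aluminium frame on a black foot, 50 x 100 mm, top of the block 52 mm (frame 53 mm) above the table, three vertical 7 mm holes 28 mm apart along its y axis; the stylus stands in the middle one. Origin at the middle of its underside
- stylus: stylus standing upright in the middle hole of the stand, 118 mm long, 35 g. Origin at its tip, z axis up along it. Steel shaft 4.6 mm in diameter with a round tip from z 0 to 40 mm, dark steel collar 15 mm in diameter from z 40 to 44 mm (it rests on the stand's block, the tip then 12 mm above the table), round orange handle 12 mm in diameter from z 44 to 114 mm. Lift it 45 mm to clear the stand
- weight_100: 100 g calibration weight, the largest of the three and the only brass-coloured one: a knobbed cylinder 22 mm in diameter and 34 mm high, standing on the table. Origin at the middle of its underside, z up
- weight_50: 50 g steel-coloured calibration weight, 17 mm in diameter, 27 mm high; to be left alone
- weight_20: 20 g steel-coloured calibration weight, 13 mm in diameter, 21 mm high; to be left alone
- timer: white bench timer, 60 x 62 x 29 mm, behind the weights; to be left alone
- sample_vial: glass vial with a red cap, 24 mm in diameter, 51 mm high, to the right; to be left alone
- sample_vial_b: glass vial with a black cap, 24 mm in diameter, 51 mm high, to the right; to be left alone

How it is judged:
By the outcome, as a careful person would: the job done as asked, in the order asked, and still so for the second after the job is handed in, while the arm keeps its last pose, push and grip.
It also fails if it takes over 54 s, if anything falls off the work surface, if the arm or the gripper's body presses on something with over 40 N, if the wrist force passes 120 N, or if a joint passes its speed limit or range.

## Working session

There is one attempt and no reset: what is moved stays moved. The work goes in short steps, Python scripts to look and compute and a shell command to move; the robot and the scene stay as the last step left them, time stands still between calls to the robot, and variables do not carry over. Pictures are saved under pics/ and viewed, at most 10 in all, crops included, and the job is handed in when it is done.

```bash
mkdir -p pics; cat > h.py <<'E'
import numpy as np, cv2
from rig import status, get_image, env
def snap(name,fn=None,crop=None,scale=1):
    d=get_image(name); im=d["color"]
    if fn:
        c=im if crop is None else im[crop[1]:crop[3],crop[0]:crop[2]]
        c=cv2.resize(c,None,fx=scale,fy=scale,interpolation=cv2.INTER_CUBIC)
        cv2.imwrite("pics/"+fn,cv2.cvtColor(c,cv2.COLOR_RGB2BGR))
    return d
def ray(d,u,v):
    f=240/np.tan(np.radians(d["vertical_fov"]/2))
    a=np.array([(u-d["cx"])/f,(v-d["cy"])/f]); p=a.copy()
    for _ in range(30): p=a/(1+d["k1"]*(p@p))
    return np.array(d["xyz"]),np.array(d["orientation"])@np.array([p[0],p[1],1])
def at(d,u,v,z):
    o,r=ray(d,u,v); return o+r*(z-o[2])/r[2]
def proj(d,P):
    f=240/np.tan(np.radians(d["vertical_fov"]/2))
    c=np.array(d["orientation"]).T@(np.array(P)-np.array(d["xyz"])); p=c[:2]/c[2]
    p=p*(1+d["k1"]*(p@p)); return p*f+[d["cx"],d["cy"]]
E
python3 - <<'E'
from h import *
for n in("scene","top"):
    d=snap(n,n+"0.png"); print(n,{k:np.round(v,4).tolist() for k,v in d.items() if k!="color"})
s=status.observe(); print(s["position"],s["tool_rot"],s["grip_width"],s["time_s"],env.tcp_to_grasp)
E
```

```text
scene {'vertical_fov': 46.9483, 'cx': 324.3079, 'cy': 236.4916, 'k1': -0.0659, 'xyz': [-0.126, 1.02, 0.774], 'orientation': [[-0.8629, -0.2436, 0.4428], [-0.5054, 0.4138, -0.7572], [0.0012, -0.8772, -0.4802]]}
top {'vertical_fov': 45.3599, 'cx': 316.0008, 'cy': 234.7437, 'k1': -0.1549, 'xyz': [0.3698, -0.1084, 1.3013], 'orientation': [[-0.0161, -0.9907, 0.1355], [-0.9998, 0.0173, 0.0076], [-0.0099, -0.1353, -0.9908]]}
[ 0.15819654 -0.52648338  0.23077749] [[ 9.57731613e-01  2.87663254e-01 -9.95573061e-05]
 [ 2.87663135e-01 -9.57730768e-01  1.30273135e-03]
 [ 2.79398845e-04 -1.27630597e-03 -9.99999146e-01]] 0.08545320880950526 0.1 0.0187
```

View pics/scene0.png

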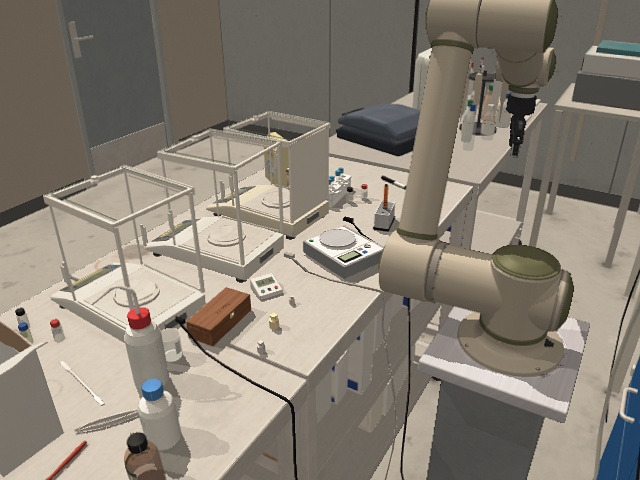

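View pics/top0.png

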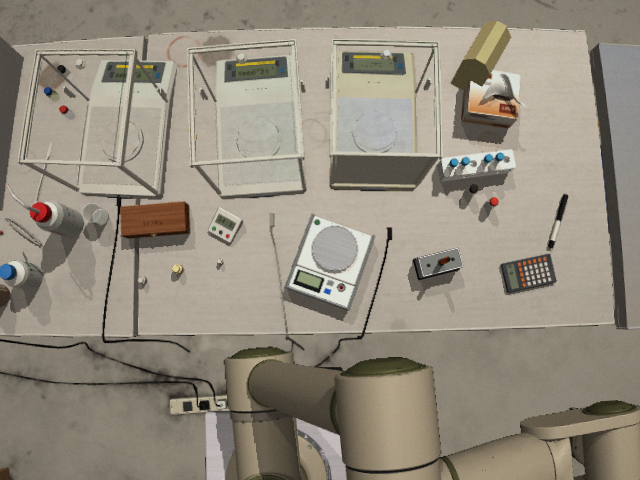

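The scene view shows the brass weight at (273,321), the balance at (343,248) and the stylus at (385,195). In the top view the brass weight is at (178,268), the balance near (330,263) and the stand near (438,264). I'll enlarge these.

```bash
python3 - <<'E'
from h import *
t=cv2.imread("pics/top0.png"); s=cv2.imread("pics/scene0.png")
r=lambda im,a,b,c,e,k:cv2.resize(im[b:e,a:c],None,fx=k,fy=k,interpolation=cv2.INTER_CUBIC)
A=r(t,280,205,380,325,5)  # 500x600
B=r(t,405,240,465,290,5)  # 300x250
C=r(t,160,250,220,290,5)  # 300x200
D=r(s,255,305,285,335,5) #150
E=r(s,370,175,400,235,5) 
E=r(s,372,178,402,208,5)
cv2.imwrite("pics/c1.png",np.hstack([A,np.vstack([B,C,np.hstack([D,E])])]))
E
```

```text
(no output)
```

View pics/c1.png

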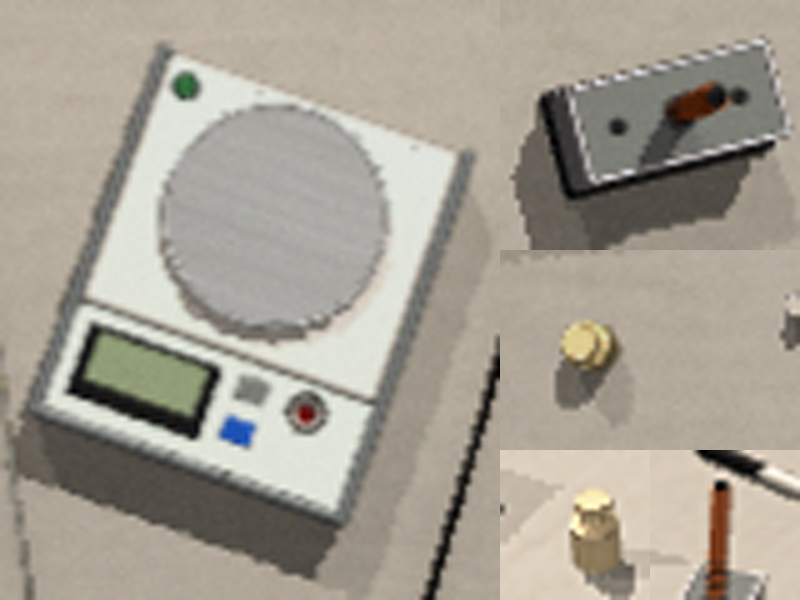

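```bash
python3 - <<'E'
from h import *
d=get_image("top"); s=get_image("scene")
A=lambda x,y,z:at(d,280+x/5,205+y/5,z)
B=lambda x,y,z:at(d,405+(x-500)/5,240+y/5,z)
C=lambda x,y,z:at(d,160+(x-500)/5,250+(y-250)/5,z)
pan=A(274,219,.051);ap=A(306,412,.042);print("pan",pan,"ap",ap)
v=(ap-pan)[:2]; print("dist",np.hypot(*v),"expect",np.hypot(76,42))
yaw=np.arctan2(v[1],v[0])-np.arctan2(-42,-76);print("yaw",np.degrees(yaw))
h1=B(618,127,.052);h2=B(740,96,.052);print("holes mid",(h1+h2)/2,np.linalg.norm(h1-h2), "yaw",np.degrees(np.arctan2(*(h1-h2)[[1,0]]))-90)
print("stylus top",B(717,96,.13)," weight knob",C(582,344,.034),"body",C(592,342,.012))
# scene
print("scene weight top",at(s,255+(594-500)/5,305+(497-450)/5,.034),"stylus top",at(s,372+(722-650)/5,178+(486-450)/5,.13))
E
```

```text
pan [ 0.50899993 -0.1394403   0.051     ] ap [ 0.42476401 -0.15197245  0.042     ]
dist 0.08516304929109572 expect 86.83317338436964
yaw -20.464347891765538
holes mid [ 0.47487043 -0.3716093   0.052     ] 0.056207399589016806 yaw 12.890132755652985
stylus top [ 0.4743849  -0.37123729  0.13      ]  weight knob [0.47168955 0.21480809 0.034     ] body [0.47431302 0.21578214 0.012     ]
scene weight top [0.47096235 0.22085202 0.034     ] stylus top [ 0.46922486 -0.35766391  0.13      ]
```

The crop shows the pan centre at about (335,249), the aperture at (341,287), the stand holes' midpoint at (441,262) and the brass knob at (176,269). Next I move above the weight.

```bash

python3 -m handwheel '1 2 0 0 0 2 0.7;2.5 5.5 0 0 0 6 0.7;4 9 0 0 0 9 0.7;5.5 12.5 0 0 0 12 0.7;7 16 0 0 0 15 0.7;8.5 19.5 0 0 0 18 0.7;10 23 0 0 0 21 0.7;10.5 24.7 0 0 0 24 0.7' | tail -3
python3 -m handwheel '1.5 3.5 0 0 0 4 0.7;3 7 -0.5 0 0 7 0.7;4 9.5 -1 0 0 10 0.7;5.5 13 -1.5 0 0 13 0.7;7 16.5 -2 0 0 16 0.7;8.5 20 -2.5 0 0 19 0.7;10 23.5 -3 0 0 22 0.7;10.5 24.7 -3 0 0 24 0.7' | tail -3
python3 -m handwheel '1.5 3.5 0 0 0 4 0.7;3 7 -0.5 0 0 7 0.7;4 9.5 -1 0 0 10 0.7;5.5 13 -1.5 0 0 13 0.7;7 16.5 -2 0 0 16 0.7;8.5 20 -2.5 0 0 19 0.7;10 23.5 -4 0 0 22 0.7;10.5 24.8 -5 0 0 25.3 0.7'
python3 -m handwheel '0 0 0 0 0 0 0.7;0 0 0 0 0 0 0.7'
python3 - <<'E'
from h import *
snap("top","t1.png",(130,200,290,320),5)
s=status.observe();print(s["position"],np.round(s["tool_rot"],3),s["q"])
E
```

```text
ft_force: [0.2, -0.5, -0.2]
grip_width: 0.0597
gripper_force: 0.0
ft_force: [-0.9, -0.2, -0.1]
grip_width: 0.0597
gripper_force: 0.0
time_s: 2.2
position: [0.4742, 0.219, 0.1502]
tool_rot: [[-0.005, 1.0, 0.0], [1.0, 0.005, 0.001], [0.001, 0.0, -1.0]]
ft_force: [-1.0, -1.0, -0.7]
grip_width: 0.0599
gripper_force: 0.0
time_s: 2.37
position: [0.4728, 0.2155, 0.1507]
tool_rot: [[-0.001, 1.0, -0.002], [1.0, 0.001, -0.001], [-0.001, -0.002, -1.0]]
ft_force: [0.2, 0.5, 0.4]
grip_width: 0.0597
gripper_force: 0.0
[0.47295111 0.214815   0.15140563] [[ 0.001  1.    -0.001]
 [ 1.    -0.001 -0.   ]
 [-0.    -0.001 -1.   ]] [ 1.13616888e+01  2.30903502e+01  8.66177051e+01 -1.58177900e-02
  7.03266908e+01  1.14137720e+01]
```

View pics/t1.png

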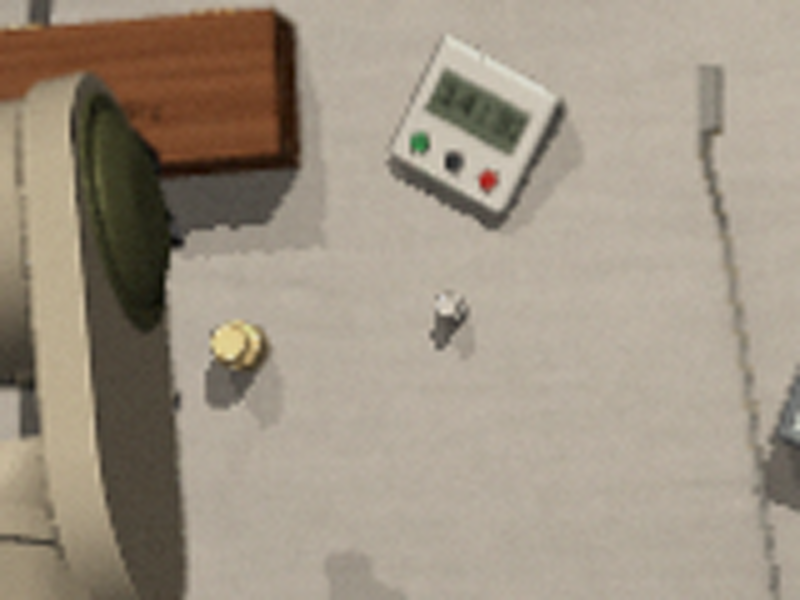

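The brass knob is at crop (232,344), pixel (176.4,268.8), so the estimate holds and the gripper is centred over it. I descend and grip.

```bash

python3 -m handwheel '0 0 -2 0 0 0 0.7;0 0 -5 0 0 0 0.7;0 0 -8 0 0 0 0.7;0 0 -11 0 0 0 0.7;0 0 -13 0 0 0 0.7;0 0 -14 0 0 0 0.7;0 0 -14.7 0 0 0 0.7;0 0 -14.7 0 0 0 0.7' 
python3 -m handwheel '0 0 0 0 0 0 0.6;0 0 0 0 0 0 0.5;0 0 0 0 0 0 0.4;0 0 0 0 0 0 0.3;0 0 0 0 0 0 0.2;0 0 0 0 0 0 0.1;0 0 0 0 0 0 0.1;0 0 0 0 0 0 0.1' 25
python3 - <<'E'
from h import *
snap("scene","s2.png",(215,245,335,335),6)
E
```

```text
time_s: 3.08
position: [0.4734, 0.2146, 0.0044]
tool_rot: [[0.001, 1.0, -0.0], [1.0, -0.001, -0.0], [-0.0, -0.0, -1.0]]
ft_force: [0.0, -1.2, 0.1]
grip_width: 0.0596
gripper_force: 0.0
time_s: 3.75
position: [0.4735, 0.2154, 0.005]
tool_rot: [[-0.0, 1.0, 0.001], [1.0, 0.0, 0.0], [0.0, 0.001, -1.0]]
ft_force: [-0.8, 0.0, 6.6]
grip_width: 0.0204
gripper_force: 25.4
```

View pics/s2.png

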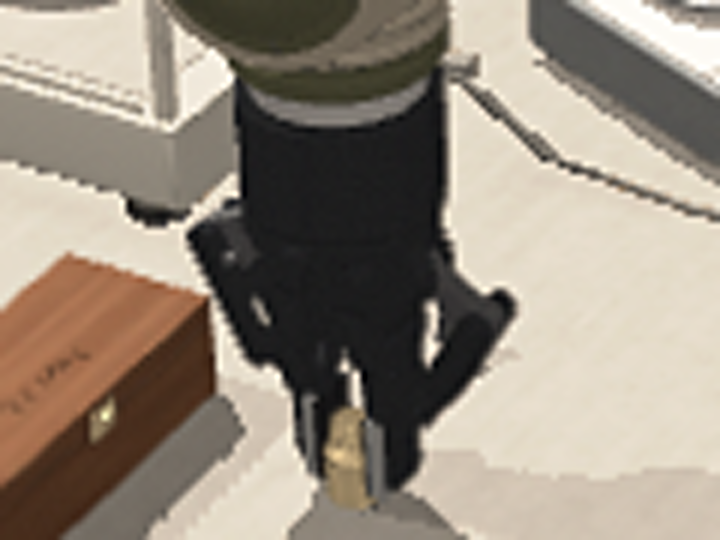

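The weight sits upright between the pads (knob near pixel (273,314), unmoved). I lift it slightly and check.

```bash

python3 -m handwheel '0 0 0.5 0 0 0 0.1;0 0 1 0 0 0 0.1;0 0 2 0 0 0 0.1;0 0 4 0 0 0 0.1;0 0 6 0 0 0 0.1;0 0 8 0 0 0 0.1;0 0 9 0 0 0 0.1;0 0 9 0 0 0 0.1' 30
python3 - <<'E'
from h import *
d=snap("scene","s3.png",(225,200,325,320),5)
s=status.observe();p=s["position"]
for dz in(0,.019,.03): print(proj(d,p+[0,0,dz]))
print(proj(d,p+[0,.011,0]),proj(d,p+[0,-.011,0]))
E
```

```text
time_s: 4.47
position: [0.4742, 0.2156, 0.0972]
tool_rot: [[-0.001, 1.0, 0.005], [1.0, 0.0, 0.001], [0.001, 0.005, -1.0]]
ft_force: [0.2, -0.1, -0.8]
grip_width: 0.0204
gripper_force: 29.5
[272.99923638 289.83339566]
[272.60946841 282.52723194]
[272.38157989 278.24451285]
[270.07383113 292.30664165] [275.88535255 287.3933035 ]
```

View pics/s3.png

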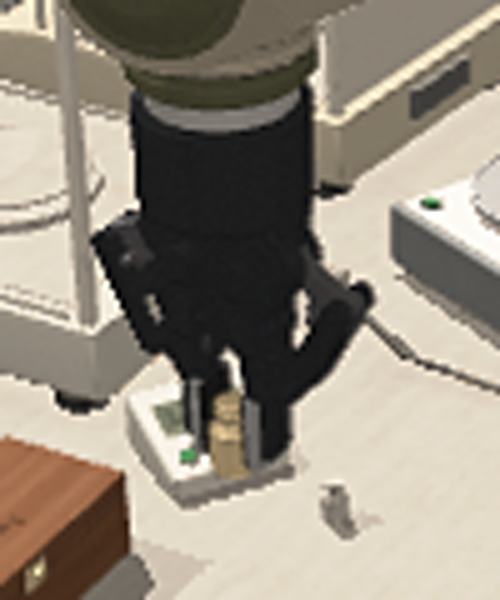

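It is held upright and about centred, some 3 mm towards +y. I carry it over the pan.

```bash

python3 -m handwheel '0 -1 0 0 0 0 0.1;0.5 -3 0 0 0 0 0.1;1 -6 0 0 0 0 0.1;1.5 -9 0 0 0 0 0.1;2 -12 0 0 0 0 0.1;2.5 -15 0 0 0 0 0.1;3 -18 0 0 0 0 0.1;3.5 -21 0 0 0 0 0.1' |tail -2
python3 -m handwheel '0 -3 0 0 0 0 0.1;0 -6 0 0 0 0 0.1;0 -8.5 0 0 0 0 0.1;0 -11 0 0 0 0 0.1;0 -13 0 0 0 0 0.1;0 -14.2 0 0 0 0 0.1;0 -14.7 0 0 0 0 0.1;0 -14.7 0 0 0 0 0.1' 
python3 -m handwheel '0 0 0 0 0 0 0.1;0 0 -1 0 0 0 0.1;0 0 -2 0 0 0 0.1;0 0 -2.6 0 0 0 0.1;0 0 -3 0 0 0 0.1;0 0 -3 0 0 0 0.1;0 0 -3 0 0 0 0.1;0 0 -3 0 0 0 0.1' 
python3 - <<'E'
from h import *
d=snap("scene","s4.png",(295,180,395,280),6)
s=status.observe();print(s["position"],s["ft_force"])
for P in([.509,-.1394,.051],[.459,-.1394,.051],[.559,-.1394,.051],[.509,-.0894,.051],[.509,-.1894,.051]): print((proj(d,P)-[295,180])*6)
E
```

```text
grip_width: 0.0207
gripper_force: 29.5
time_s: 5.85
position: [0.5078, -0.1424, 0.0938]
tool_rot: [[0.001, 1.0, -0.001], [1.0, -0.001, 0.001], [0.001, -0.001, -1.0]]
ft_force: [-0.5, 1.2, -1.3]
grip_width: 0.0206
gripper_force: 29.5
time_s: 6.52
position: [0.5084, -0.1416, 0.0647]
tool_rot: [[-0.001, 1.0, 0.001], [1.0, 0.001, -0.0], [-0.0, 0.001, -1.0]]
ft_force: [0.4, -0.7, -0.9]
grip_width: 0.0204
gripper_force: 29.5
[ 0.5084358  -0.1416916   0.06475931] [-0.4470892   0.51697205 -0.7644843 ]
[257.51852884 338.3628711 ]
[355.09989242 365.56123726]
[162.73620622 311.94741823]
[202.57030186 385.06948779]
[309.76214726 293.95122194]
```

View pics/s4.png

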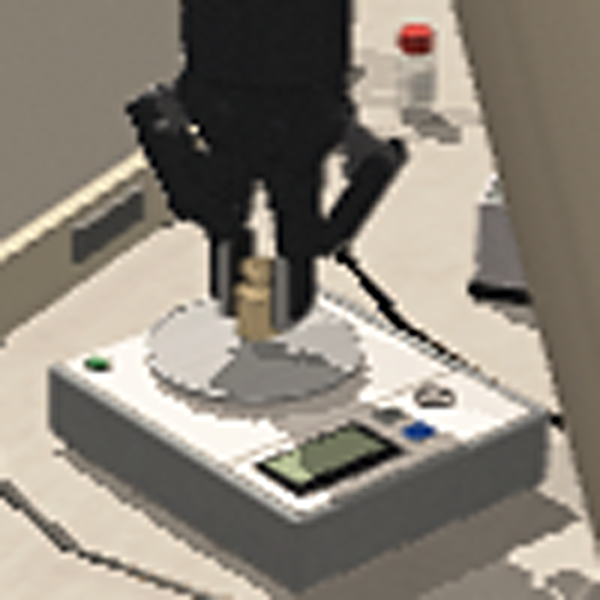

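The weight hangs over the pan centre, with its bottom near crop (255,335) and the pan ellipse centre near (258,345). I lower it gently.

```bash

python3 -m handwheel '0 0 -0.3 0 0 0 0.1;0 0 -0.5 0 0 0 0.1;0 0 -0.6 0 0 0 0.1;0 0 -0.7 0 0 0 0.1;0 0 -0.75 0 0 0 0.1;0 0 -0.75 0 0 0 0.1;0 0 -0.75 0 0 0 0.1' |egrep 'pos|ft'
python3 -m handwheel '0 0 -0.05 0 0 0 0.1;0 0 -0.1 0 0 0 0.1;0 0 -0.1 0 0 0 0.1;0 0 -0.1 0 0 0 0.1' |egrep 'pos|ft'
```

```text
position: [0.5082, -0.1417, 0.0568]
ft_force: [0.3, -0.1, -0.8]
position: [0.5083, -0.1418, 0.0561]
ft_force: [-1.8, 0.5, 2.7]
```

```bash

python3 -m handwheel '0 0 -0.05 0 0 0 0.1;0 0 -0.05 0 0 0 0.1;0 0 -0.05 0 0 0 0.1' |egrep 'pos|ft'
python3 -m handwheel '0 0 0 0 0 0 0.27;0 0 0 0 0 0 0.3;0 0 0 0 0 0 0.33;0 0 0 0 0 0 0.38;0 0 0 0 0 0 0.45;0 0 0 0 0 0 0.5;0 0 0 0 0 0 0.55;0 0 0 0 0 0 0.55' |egrep 'pos|ft|grip'
python3 -m handwheel '0 0 1 0 0 0 0.55;0 0 2.5 0 0 0 0.55;0 0 5 0 0 0 0.55;0 0 8 0 0 0 0.55;0 0 11 0 0 0 0.55;0 0 13 0 0 0 0.55;0 0 14 0 0 0 0.55;0 0 14 0 0 0 0.55'|egrep 'pos|ft'
python3 - <<'E'
from h import *
t=snap("top")["color"]; s=snap("scene")["color"]
k=lambda im,a,b:cv2.resize(im[b:b+100,a:a+80],None,fx=5,fy=5,interpolation=cv2.INTER_CUBIC)
cv2.imwrite("pics/c5.png",np.hstack([k(t,290,205),k(s,300,180)])[:,:,::-1])
E
```

```text
position: [0.5083, -0.1418, 0.0561]
ft_force: [-3.8, 1.1, 9.6]
position: [0.5082, -0.1417, 0.0553]
ft_force: [-0.7, -0.1, -0.0]
grip_width: 0.047
gripper_force: 0.0
position: [0.509, -0.1421, 0.1985]
ft_force: [-0.1, -0.4, -0.2]
```

View pics/c5.png

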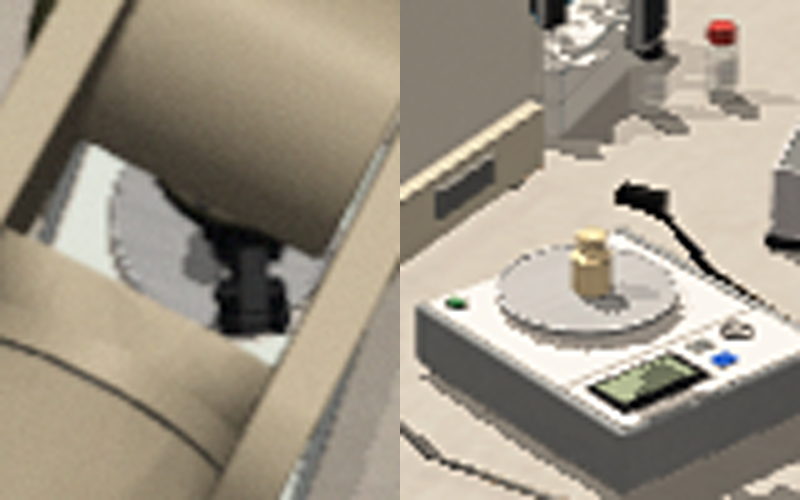

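The brass weight stands upright at the pan centre and is released (base about (591,292) in the crop, ellipse centre (590,287)). Next I go above the stylus.

```bash

python3 -m handwheel '-0.5 -2 0 0 0 0 0.55;-1 -5 0 0 0 0 0.55;-1.5 -8.5 0 0 0 0 0.55;-2 -12 0 0 0 0 0.55;-2.5 -15.5 0 0 0 0 0.55;-3 -19 0 0 0 0 0.55;-3.4 -22 0 0 0 0 0.55;-3.4 -22.9 0 0 0 0 0.55' |tail -1
python3 -m handwheel '0 0 0 0 0 0 0.55;0 0 0 0 0 0 0.55;0 0 0 0 0 0 0.55;0 0 0 0 0 0 0.55' 30
python3 - <<'E'
from h import *
t=snap("top");s=snap("scene")
k=lambda d,a,b:cv2.resize(d["color"][b:b+60,a:a+50],None,fx=8,fy=8,interpolation=cv2.INTER_CUBIC)
cv2.imwrite("pics/c6.png",np.hstack([k(t,415,230),k(s,360,175)])[:,:,::-1])
for P in([.4747,-.3713,.13],[.4747,-.3713,.056],[.4747,-.3713,.052]): print((proj(s,P)-[360,175])*8+[400,0],(proj(t,P)-[415,230])*8)
print("aperture",proj(s,[.4248,-.1520,.042]),"seen 367.6 245.6")
print(status.observe()["position"])
E
```

```text
gripper_force: 0.0
time_s: 10.17
position: [0.4746, -0.3692, 0.1953]
tool_rot: [[-0.002, 1.0, -0.0], [1.0, 0.002, 0.001], [0.001, -0.0, -1.0]]
ft_force: [-0.7, -0.2, 0.5]
grip_width: 0.0471
gripper_force: 0.0
[613.15858956  65.92279652] [267.3863498  232.37648287]
[602.48771773 247.08886387] [208.56755545 257.72592107]
[601.92058245 256.66746905] [205.5803553  259.01221036]
aperture [367.56427118 245.03178372] seen 367.6 245.6
[ 0.47456275 -0.36958231  0.19548899]
```

View pics/c6.png

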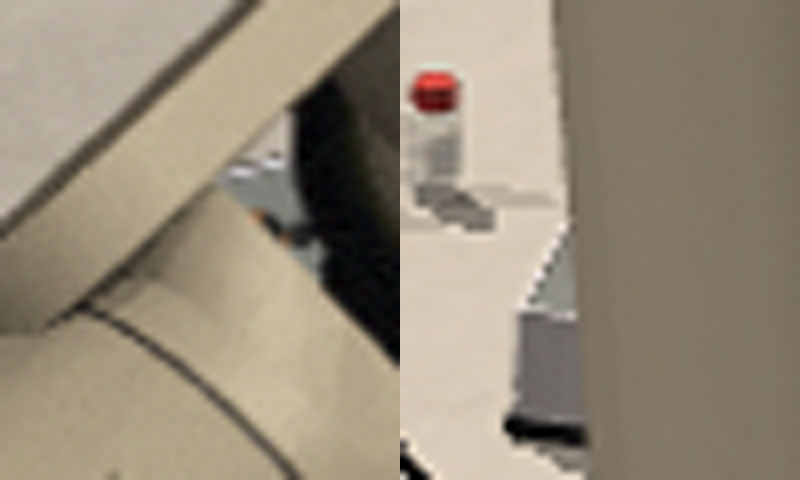

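Both cameras are mostly blocked by the arm here, with only a handle edge at crop (285,235) in the top view. The two initial views agree on the stylus laterally to 0.3 px, so I descend and grip.

```bash

python3 -m handwheel '0 -0.1 -1 0 0 0 0.55;0 -0.1 -3 0 0 0 0.55;0 -0.1 -5 0 0 0 0.55;0 -0.1 -7 0 0 0 0.55;0 -0.1 -9 0 0 0 0.55;0 -0.1 -11 0 0 0 0.55;0 -0.1 -12 0 0 0 0.55;0 -0.1 -12.2 0 0 0 0.55' 
python3 -m handwheel '0 0 0 0 0 0 0.5;0 0 0 0 0 0 0.4;0 0 0 0 0 0 0.3;0 0 0 0 0 0 0.2;0 0 0 0 0 0 0.1;0 0 0 0 0 0 0;0 0 0 0 0 0 0;0 0 0 0 0 0 0' 60
```

```text
time_s: 10.93
position: [0.4736, -0.3707, 0.0711]
tool_rot: [[-0.001, 1.0, -0.003], [1.0, 0.001, 0.003], [0.003, -0.003, -1.0]]
ft_force: [-0.5, 0.3, 0.8]
grip_width: 0.047
gripper_force: 0.0
time_s: 11.6
position: [0.4745, -0.372, 0.0742]
tool_rot: [[-0.0, 1.0, 0.001], [1.0, 0.0, -0.001], [-0.001, 0.001, -1.0]]
ft_force: [-0.3, 0.8, 6.3]
grip_width: 0.0103
gripper_force: 58.4
```

Gripped. I lift 7.5 cm and carry it towards the aperture.

```bash

python3 -m handwheel '0 0 0.5 0 0 0 0;0 0 1.5 0 0 0 0;0 0 3 0 0 0 0;0 0 4.5 0 0 0 0;0 0 6 0 0 0 0;0 0 7 0 0 0 0;0 0 7.5 0 0 0 0;0 0 7.5 0 0 0 0' |egrep 'ft|grip'
python3 -m handwheel '-0.2 1 0 0 0 0 0;-0.5 3 0 0 0 0 0;-1 5.5 0 0 0 0 0;-1.5 8 0 0 0 0 0;-2 10.5 0 0 0 0 0;-2.5 13 0 0 0 0 0;-3 15.5 0 0 0 0 0;-3.5 17 0 0 0 0 0'|egrep 'ft|grip'
python3 -m handwheel '-0.3 1.2 0 0 0 0 0;-0.8 2.6 0 0 0 0 0;-1.2 3.8 0 0 0 0 0;-1.4 4.6 0 0 0 0 0;-1.5 5 0 0 0 0 0;-1.5 5 0 0 0 0 0;-1.5 5 0 0 0 0 0;-1.5 5 0 0 0 0 0'
python3 - <<'E'
from h import *
t=snap("top","t7.png");s=snap("scene","s7.png")
p=status.observe()["position"];print(p)
for z in(-.0622,-.0222,.0518): print("scene",proj(s,p+[0,0,z]),"top",proj(t,p+[0,0,z]))
# automatic: orange pixels in both
for n,d in(("s",s),("t",t)):
    c=d["color"].astype(int);m=(c[...,0]>120)&(c[...,0]>1.7*c[...,1])&(c[...,2]<90)
    u,v=proj(d,p+[0,0,-.01]).astype(int);w=np.zeros_like(m);w[v-40:v+40,u-40:u+40]=1
    y,x=np.nonzero(m&w);print(n,len(x),[(r,x[y==r].min(),x[y==r].max()) for r in sorted(set(y))])
E
```

```text
ft_force: [0.8, 1.1, -0.5]
grip_width: 0.0105
gripper_force: 58.5
ft_force: [0.4, -0.3, -0.6]
grip_width: 0.0103
gripper_force: 58.5
time_s: 13.6
position: [0.4245, -0.1523, 0.1483]
tool_rot: [[0.0, 1.0, 0.0], [1.0, -0.0, -0.0], [-0.0, 0.0, -1.0]]
ft_force: [0.2, -0.6, -0.9]
grip_width: 0.0104
gripper_force: 58.5
[ 0.42438763 -0.15224471  0.14825296]
scene [368.39158363 230.55173285] top [342.03564111 286.6528141 ]
scene [368.9936143  217.03802152] top [342.72391781 285.76084208]
scene [370.14023269 191.0815425 ] top [344.12820096 283.94064269]
s 28 [(np.int64(193), np.int64(368), np.int64(368)), (np.int64(194), np.int64(369), np.int64(370)), (np.int64(195), np.int64(369), np.int64(369)), (np.int64(196), np.int64(368), np.int64(369)), (np.int64(197), np.int64(368), np.int64(369)), (np.int64(198), np.int64(368), np.int64(370)), (np.int64(199), np.int64(368), np.int64(369)), (np.int64(200), np.int64(368), np.int64(368)), (np.int64(201), np.int64(368), np.int64(368)), (np.int64(202), np.int64(368), np.int64(368)), (np.int64(203), np.int64(368), np.int64(368)), (np.int64(204), np.int64(368), np.int64(368)), (np.int64(205), np.int64(368), np.int64(368)), (np.int64(207), np.int64(368), np.int64(368)), (np.int64(208), np.int64(368), np.int64(368)), (np.int64(214), np.int64(368), np.int64(369)), (np.int64(216), np.int64(367), np.int64(369)), (np.int64(217), np.int64(368), np.int64(369))]
t 0 []
```

```bash

python3 -m handwheel '0 0 -0.5 0 0 0 0;0 0 -1.2 0 0 0 0;0 0 -2 0 0 0 0;0 0 -2.8 0 0 0 0;0 0 -3.4 0 0 0 0;0 0 -3.7 0 0 0 0;0 0 -3.7 0 0 0 0;0 0 -3.7 0 0 0 0' |egrep 'pos|ft'
python3 - <<'E'
from h import *
t=snap("top");s=snap("scene")
k=lambda d,a,b:cv2.resize(d["color"][b:b+60,a:a+40],None,fx=10,fy=10,interpolation=cv2.INTER_CUBIC)
cv2.imwrite("pics/c8.png",np.hstack([k(s,348,200),k(t,322,255)])[:,:,::-1])
p=status.observe()["position"];print(p)
for P in (p+[0,0,-.0222],p+[0,0,-.0622],[.4248,-.152,.042]): print((proj(s,P)-[348,200])*10)
E
```

```text
position: [0.4243, -0.1518, 0.1112]
ft_force: [0.2, 0.4, -0.2]
[ 0.4244058  -0.15181928  0.11158718]
[203.63581085 295.0218344 ]
[197.73616358 426.97699511]
[195.64271177 450.3178372 ]
```

View pics/c8.png

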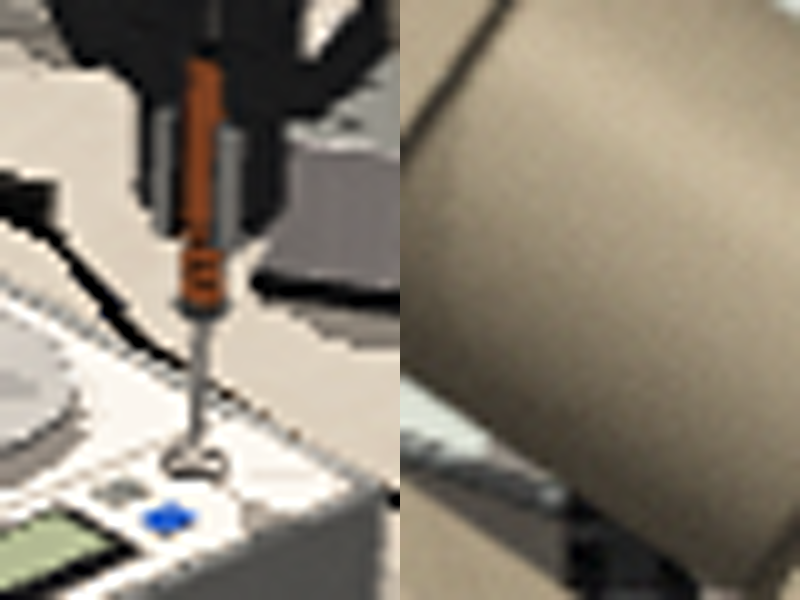

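The scene crop shows the tip at (195,440) straight above the aperture at (195,463), matching the expected offset. I go in slowly.

```bash

python3 -m handwheel '0 0 -0.2 0 0 0 0;0 0 -0.4 0 0 0 0;0 0 -0.6 0 0 0 0;0 0 -0.8 0 0 0 0;0 0 -1 0 0 0 0;0 0 -1.2 0 0 0 0;0 0 -1.4 0 0 0 0;0 0 -1.4 0 0 0 0' 80|egrep 'pos|ft'
python3 -m handwheel '0 0 -0.2 0 0 0 0;0 0 -0.4 0 0 0 0;0 0 -0.6 0 0 0 0;0 0 -0.8 0 0 0 0;0 0 -1 0 0 0 0;0 0 -1 0 0 0 0;0 0 -1 0 0 0 0'|egrep 'pos|ft'
```

```text
position: [0.4241, -0.1516, 0.0969]
ft_force: [-0.8, 0.6, -0.9]
position: [0.4242, -0.1517, 0.0872]
ft_force: [-0.1, -0.4, 0.3]
```

```bash

python3 -m handwheel '0 0 -0.1 0 0 0 0;0 0 -0.2 0 0 0 0;0 0 -0.3 0 0 0 0;0 0 -0.4 0 0 0 0;0 0 -0.5 0 0 0 0;0 0 -0.5 0 0 0 0;0 0 -0.5 0 0 0 0'|egrep 'pos|ft'
python3 -m handwheel '0 0 -0.1 0 0 0 0;0 0 -0.2 0 0 0 0;0 0 -0.2 0 0 0 0;0 0 -0.2 0 0 0 0'|egrep 'pos|ft'
python3 -m handwheel '0 0 -0.1 0 0 0 0;0 0 -0.1 0 0 0 0;0 0 -0.1 0 0 0 0;0 0 -0.1 0 0 0 0'|egrep 'pos|ft|grip'
```

```text
position: [0.4243, -0.1518, 0.0824]
ft_force: [-0.8, 1.0, 1.1]
position: [0.4243, -0.1518, 0.0803]
ft_force: [-1.2, 0.1, 2.9]
position: [0.4243, -0.1518, 0.0794]
ft_force: [-0.0, 0.3, 2.8]
grip_width: 0.0106
gripper_force: 78.0
```

```bash
for i in 1; do :; done
python3 -m handwheel '0 0 -0.1 0 0 0 0;0 0 -0.1 0 0 0 0;0 0 -0.1 0 0 0 0'|egrep 'pos|ft'
python3 -m handwheel '0 0 -0.1 0 0 0 0;0 0 -0.1 0 0 0 0;0 0 -0.1 0 0 0 0'|egrep 'pos|ft'
python3 -m handwheel '0 0 -0.05 0 0 0 0;0 0 -0.05 0 0 0 0;0 0 -0.05 0 0 0 0;0 0 -0.05 0 0 0 0'|egrep 'pos|ft|grip'
```

```text
position: [0.4243, -0.1518, 0.0784]
ft_force: [0.2, -0.0, 5.5]
position: [0.4245, -0.1519, 0.078]
ft_force: [-2.1, 1.3, 13.5]
position: [0.4245, -0.152, 0.0778]
ft_force: [-2.7, 0.9, 15.9]
grip_width: 0.0102
gripper_force: 79.7
```

The contact runs from about 0.083 to a hard stop at 0.078, which is the button's 5 mm travel. I hold briefly and check that it stays steady.

```bash

python3 -m handwheel '0 0 0 0 0 0 0;0 0 0 0 0 0 0;0 0 0 0 0 0 0;0 0 0 0 0 0 0;0 0 0 0 0 0 0;0 0 0 0 0 0 0;0 0 0 0 0 0 0;0 0 0 0 0 0 0'|egrep 'time|pos|ft|grip'
python3 - <<'E'
from h import *
s=snap("scene");c=s["color"].astype(int)[205:255,310:380]
m=(c[...,0]-c[...,2]>60)&(c[...,1]>110); y,x=np.nonzero(m);print("brass px",len(x),x.mean()+310,y.mean()+205)
if status.observe()["ft_force"][2]>9: print(env.close_job())
E
```

```text
time_s: 18.47
position: [0.4245, -0.152, 0.0778]
ft_force: [-1.6, 1.3, 17.3]
grip_width: 0.0097
gripper_force: 79.7
brass px 17 337.29411764705884 228.52941176470588
the job is handed in; nothing more can be done
None
```

The brass weight stands upright at the centre of the pan, and I handed in the job at about 18.5 s with the stylus still gripped and holding the button against its hard stop at about 17 N; the judge gave no verdict, and button-down is inferred from the 5 mm of travel and the force, not seen.

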